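Clear and shut the two drawers of the bathroom chest

ROBOT

A 6-joint arm with a two-finger parallel gripper is mounted at the origin on the work surface. World frame = base frame: x ahead of the robot, y to its left, z up, the work surface at z = 0. Lengths are in mm, angles in rad, forces in N, time in s.
With the tool pointing down it reaches from about 275 to 750 mm from the base axis. Payload 10.2 kg.
Tool frame: the origin (TCP) lies on the centre line of the jaws, within the pads' length; the fingertips stand 22 mm ahead of it and the grasp point (between the pads) lies 3 mm ahead of it (robot.nose_length is the distance from the TCP to the fingertips, in mm); z points along the fingers, y is the line along which they close (so a half turn about z gives the same grasp; the last joint's range is limited). The gripper opens to 85 mm and grips with 20 to 120 N. Pads are 22 mm wide; open, the fingers measure 114 mm over their backs; the gripper's body (76 mm by 85 mm) begins 54 mm behind the grasp point. The pads swing forward as they close: fully open they stand 13 mm farther back than shut.
Start: joints at [-0.223, 0.313, 1.498, -0, 1.331, -0.223], TCP at [525.006, -0.014, 253.294] pointing down, gripper open.
Joint ranges: [-2.94, 2.94], [-0.97, 2.17], [0.19, 2.56], [-1.23, 4.37], [0.02, 3.11], [-2.88, 2.88]. Speed limits (rad/s): [2.39, 2.39, 3.01, 3.14, 3.14, 3.14].

INTERFACE

Orientations are given as [roll, pitch, yaw] about the fixed x, y, z axes, in that order (R = Rz(yaw) Ry(pitch) Rx(roll)).
In Python, from plant import monitor, viewer, finish_job, robot gives the robot as it stands.
- The arm moves only by the tool carry_out, never from a script. Its argument "moves" is a list of rows, each an object of numbers: "dx", "dy", "dz": the shift along the tool's x, y, z in units of 25 mm (1.0 is 25 mm); "ax", "ay", "az": the turn, a rotation vector about the tool's x, y, z in units of 5 degrees (1.0 is 5 degrees). In form: [{"dx": .., "dy": .., "dz": .., "ax": .., "ay": .., "az": ..}, ...]. A call has 1 to 10 rows; each row shifts and turns the commanded pose from where the row before left it, along the tool's axes as they then stand; what a row does not reach is not made up. A row lasts 1/12 s, in which the tool goes at most 41.7 mm and 7.16 degrees, less where a joint would pass 70% of its speed; a pose out of reach is approached as far as the arm can. A call is refused whole if a number of a shift passes 1 or a number of a turn 1, either way. A call with a gripper value outside its range is refused whole. "hand" is the closure, from -1 (fully open) to 1 (shut), set as the call begins (left out, the last holds). The fingers move at their own pace and stop on an object; the grip force is fixed at half the most. Time passes only in rows, so rows that do not move let the fingers close. It gives the time, the measured TCP pose, the force, the opening and the grip force at its end, in the units of the state.
- monitor.state(): the state, without advancing time (a new reading comes with each control period).
- viewer.get_image(name): name is "scene" or "side" or "wrist"; returns the picture (420x560x3 uint8, blue, green, red); there is no depth.
- viewer.camera_model(name): a dict with "fx", "fy", "cx", "cy" (pixels), "R" (3x3) and "t" (3): a world point X has camera coordinates R X + t. Camera axes: x right, y down, z forward; pixel columns grow to the right and rows downward; lengths in mm; the calibration is good to about 2 mm. A picture is of the moment at which its call begins: read the wrist's pose just before it. camera_model takes no time and is no camera call; for the wrist camera it gives the pose at the moment of the call.
- finish_job(): hands the job in; it is judged then, once.
The state is a dict: "t": time; "joint_pos": joint angles; "joint_vel": joint speeds; "effort": joint torques, N m; "tcp_pos": TCP position; "eef_rot": TCP orientation; "contact_force": force on the tool from outside, world axes, zero at the start; "torque": the same for the moment, N m; "finger_gap": finger opening in mm; "grasp_force": force on a finger pad.
Only numpy, scipy, OpenCV 4.12 (cv2) and the standard library are available. Lean on these libraries where they do the work, as an engineer would, in place of code of your own. Each camera call takes 0.05 s, during which the arm holds its last target. There are 200 camera calls.

TASK

Both drawers of the little wooden chest on the bathroom shelf have been left open. Take out the round swab tub, which is too tall for its drawer, and stand it upright in the low wooden tray beside the glass jar, and gently push both drawers fully home until they click in at their catches, without slamming them. Leave the flat soap box in its drawer and everything else where it stands.

Things in the scene. Friction and masses are not known exactly. Their poses are not given: they have to be found in the camera images.
- chest: low wooden chest, fixed, 180 deep (x) by 260 wide (y) by 85 high; origin at the centre of its underside. Its front face is the plane x = -90 mm of its own frame (-x looks roughly to the robot); y is to the left. Two drawers side by side, centred at y = +62 and -62 mm; the openings are 116 wide and reach up to 75 mm above the shelf, under a 10 mm top board
- drawer_left (a joint): opening of the drawer at +y of the chest, m: 0 = fully home, grows as it comes out to -x of the chest (stop at 0.15). A sprung catch resists over about the last 17 mm (about 5 N to pass) and from about 6 mm on draws the drawer home and holds it at 0; before that it pushes the drawer back out
- drawer_right (a joint): the same for the drawer at -y of the chest
- left_front (a point): centre of the outer face of the left drawer's front panel, 34 mm above the shelf. The panel is 112 wide, 12 thick, from 10 to 73 mm above the shelf, with a finger notch 44 wide and 15 deep in the middle of its top edge; flush with the chest's front when home. Behind it an open tray: inside 98 wide, 153 long, walls 6 thick up to 55 mm, inner floor 18 mm above the shelf
- right_front (a point): the same for the right drawer
- tub: closed white swab tub, upright cylinder 58 in diameter, 80 high; origin at the centre of its underside, z up. It stands in one of the drawers and stands proud of it
- soapbox: flat white soap box, 66 (x) by 80 (y) by 30 high; origin at the centre of its underside. It lies in the other drawer and fits under the chest's top
- tray: low open wooden tray, fixed, 180 (x) by 120 (y) by 22 high, walls and floor 5 thick; origin at the centre of its underside. The jar stands in its +x half; the -x half is free. It is to the left or to the right of the chest
- jar: closed glass jar, 60 in diameter, 95 high, origin at the centre of its underside; stands in the tray; leave it
- vase: slim white ceramic vase, 60 in diameter low down, neck 24 to 32 above 90 mm, 150 high; origin at the centre of its underside; stands in front of the chest between the drawers' lines; leave it
- radio: grey radio, 85 (x) by 140 (y) by 88 high, origin at the centre of its underside; leave it
- lotion: white bottle, 60 in diameter, 190 high, origin at the centre of its underside; leave it
- mug: white mug, 76 in diameter plus a handle at its +y, 90 high, origin at the centre of its underside; leave it
- brush: black hairbrush, about 200 long along its x, 55 wide, 29 high, origin on its underside near its middle; lies on the chest's top; leave it
Mind the look-alikes: they are no part of the job. What is shaped like the tub but orange or turquoise is not meant.

How it is judged:
By the outcome, as a careful person would: the job done as asked, in the order asked, and still so for the second after the job is handed in, with the robot touching nothing.
It also fails if it takes over 58 s, if anything falls off the work surface, if the arm or the gripper's body presses on something with over 40 N, if the wrist force passes 120 N, or if a joint passes its speed limit or range.

## Working session

There is one attempt and no reset: what is moved stays moved. The work goes in short steps, Python scripts to look and compute and a tool call to move; the robot and the scene stay as the last step left them, time stands still between calls to the robot, and variables do not carry over. Pictures are saved under pics/ and viewed, at most 10 in all, crops included, and the job is handed in when it is done.

Besides the shell and the picture viewer there is one more tool, called after ">>>" as name(argument=value, ...), one argument or row to a line, values as JSON. carry_out: Moves the arm, as the interface text tells. Its arguments: {"type":"object","properties":{"moves":{"type":"array"},"hand":{"type":"number"}},"required":["moves"]}

```bash
mkdir -p pics; ls
cat > h.py <<'E'
import numpy as np, cv2
from plant import monitor, viewer, finish_job, robot
def ray(name,u,v,z,m=None):
    m=m or viewer.camera_model(name); R=np.array(m["R"]);t=np.array(m["t"])
    c=-R.T@t; d=R.T@np.array([(u-m["cx"])/m["fx"],(v-m["cy"])/m["fy"],1])
    return c+d*(z-c[2])/d[2]
def proj(name,X,m=None):
    m=m or viewer.camera_model(name); p=np.array(m["R"])@np.array(X,float)+np.array(m["t"])
    return np.array([m["fx"]*p[0]/p[2]+m["cx"],m["fy"]*p[1]/p[2]+m["cy"]])
E
python3 - <<'E'
from h import *
for n in ["scene","side"]:
    cv2.imwrite(f"pics/{n}0.png",viewer.get_image(n))
    m=viewer.camera_model(n);R=np.array(m["R"]);print(n,m["fx"],-R.T@np.array(m["t"]),R[2])
print(monitor.state())
E
```

```text
pics
scene 529.2256682357684 [1274.74940584  296.69674407 1074.23196395] [-0.5746136  -0.24711534 -0.78022639]
side 467.2580304278494 [494.03893319 697.20042991 834.51440931] [ 0.08266579 -0.67145242 -0.73642245]
{'t': 0.1, 'joint_pos': array([-2.23396205e-01,  3.13404935e-01,  1.49835637e+00, -4.30731926e-06,
        1.33100435e+00, -2.23400272e-01]), 'joint_vel': array([ 0.00219573,  0.00090286, -0.00079342, -0.00031488, -0.00059985,
       -0.00032903]), 'effort': array([ 2.30574413e-03, -4.12899542e+01, -2.60142785e+01, -1.81123951e-04,
        3.02137116e-03,  1.15447833e-05]), 'tcp_pos': array([5.24796140e+02, 3.51400062e-02, 2.52788504e+02]), 'eef_rot': array([-3.14044788e+00, -2.55795149e-04,  1.57080127e+00]), 'contact_force': array([-0.02868013,  0.43434106, -0.34921683]), 'torque': array([ 0.01101511, -0.02510762,  0.05914338]), 'grasp_force': 0.0, 'finger_gap': 85.41752401684113}
```

View pics/scene0.png

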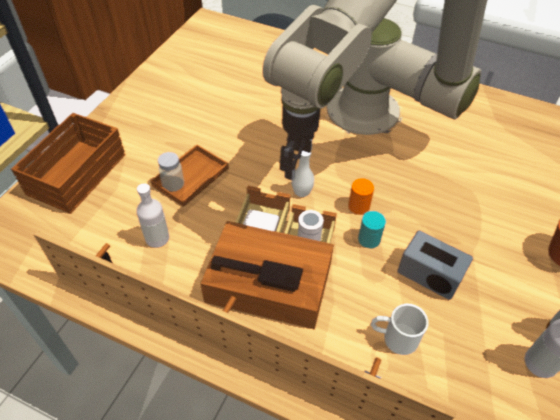

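View pics/side0.png

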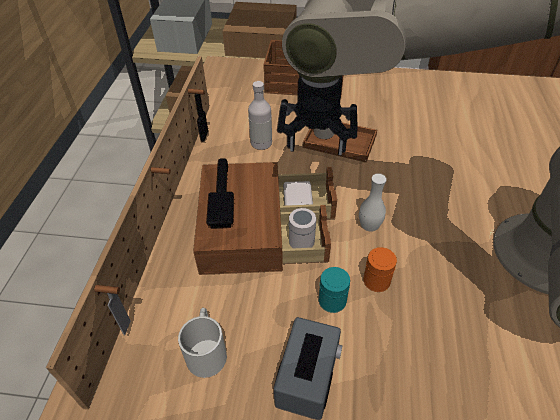

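The tub is in the left (+y) drawer and the soap box in the right one. The tray lies to the right (-y), and the vase stands in front of the chest. I'll zoom in to measure.

Run:
```python
import cv2
a=cv2.imread("pics/scene0.png")[135:330,145:345]; b=cv2.imread("pics/side0.png")[115:280,185:395]
cv2.imwrite("pics/a.png",cv2.resize(a,None,fx=3,fy=3,interpolation=cv2.INTER_CUBIC))
cv2.imwrite("pics/b.png",cv2.resize(b,None,fx=3.5,fy=3.5,interpolation=cv2.INTER_CUBIC))
```

```text
(no output)
```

View pics/a.png

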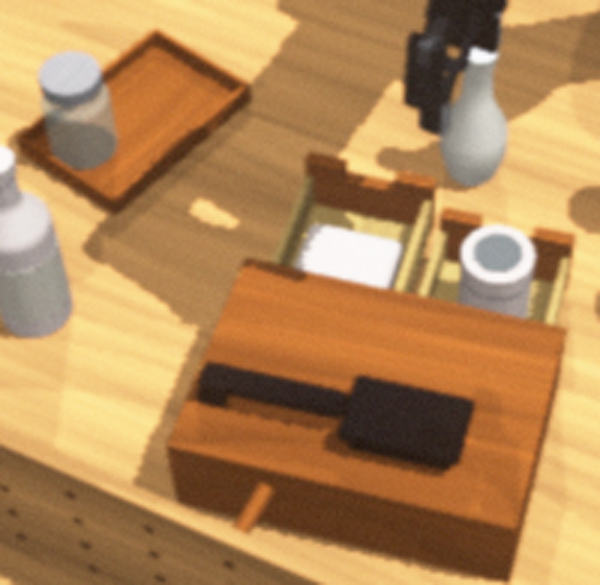

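View pics/b.png

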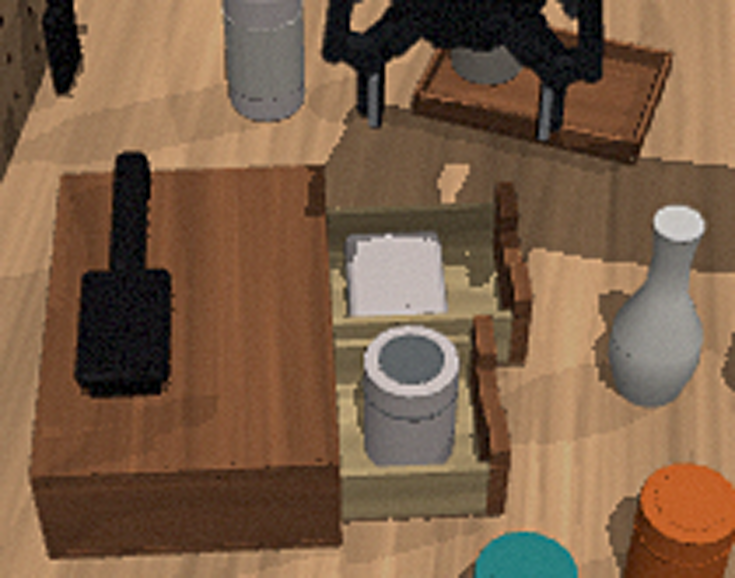

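The crops show the chest-top corners, both front panels, the tub lid (scene crop 498,255; side crop 411,361), the tray corners and the vase rim. I'll cast rays onto their known heights.

Run:
```python
from h import *
np.set_printoptions(precision=1,suppress=True)
S=lambda u,v,z:ray("scene",u/3+145,v/3+135,z)[:2]
D=lambda u,v,z:ray("side",u/3.5+185,v/3.5+115,z)[:2]
def show(n,L,z,f): print(n,*[f(u,v,z) for u,v in L])
show("chest S fr,fl,br,bl",[(247,262),(565,327),(172,447),(513,525)],85,S)
show("chest D fr,fl,br,bl",[(327,165),(338,465),(62,173),(35,477)],85,D)
show("tub S",[(498,255)],98,S);show("tub D",[(411,361)],98,D)
show("Rfront S outer",[(308,157),(433,190)],73,S)
show("Rfront D outer",[(515,183),(528,290)],73,D)
show("Lfront S outer",[(443,212),(573,237)],73,S)
show("Lfront D outer",[(493,318),(508,437)],73,D)
show("tray S -x-y?",[(157,33),(250,90),(113,210),(20,138)],22,S)
show("tray D",[(670,55),(633,160),(415,100)],22,D)
show("vase rim S",[(483,52)],150,S);show("vase rim D",[(679,224)],150,D)
show("jar S",[(70,75)],95,S)
show("lotion base D",[(268,105)],0,D)
print(ray("side",335,283,80),ray("side",380,260,80))
```

```text
chest S fr,fl,br,bl [ 626.2 -129.2] [577.  120.3] [797.8 -97.2] [751.1 149.4]
chest D fr,fl,br,bl [ 618.7 -136.4] [577.5 120.3] [ 797.2 -106.6] [749.3 149.9]
tub S [544.2  49.9]
tub D [542.7  46.8]
Rfront S outer [ 497.8 -141.7] [485.6 -31.7]
Rfront D outer [ 489.5 -147. ] [475.3 -45.5]
Lfront S outer [503.7 -14.5] [482.2  91.4]
Lfront D outer [496.2 -18. ] [480.9  77.9]
tray S -x-y? [ 380.6 -363.6] [ 408.2 -249.2] [ 584.5 -286.9] [ 548.7 -404.8]
tray D [ 375.1 -369.6] [ 403.3 -239.5] [ 571.6 -289.4]
vase rim S [392.3 -30.8]
vase rim D [389.5 -36.8]
jar S [ 519.3 -358.4]
lotion base D [ 688.9 -296. ]
[465.4 188.4  80. ] [379.2 123.1  80. ]
```

>>> carry_out(
  moves=[
    {"az": 1},
    {"az": 1},
    {"az": 1},
    {"az": 1},
    {"az": 1},
    {"az": 1},
    {"az": 1},
    {"az": 1},
    {"az": 1},
    {"az": 1},
  ],
  hand=-1,
)

```text
validation failed for argument at $.mo...
```

>>> carry_out(
  moves=[
    {"az": 1},
    {"az": 1},
    {"az": 1},
    {"az": 1},
    {"az": 1},
    {"az": 1},
    {"dx": 0.55, "dy": -0.9, "dz": 0.8},
    {"dx": 0.5, "dy": -0.9, "dz": 0.8},
    {},
    {},
  ],
)

```text
validation failed for argument at $.mo...
```

Run:
```python
from h import *
m=viewer.camera_model("wrist");s=monitor.state()
im=viewer.get_image("wrist")
cv2.imwrite("pics/w1.png",im)
import json;json.dump({k:np.array(v).tolist() for k,v in m.items()},open("w1.json","w"))
print(s["tcp_pos"],s["eef_rot"],s["t"],-np.array(m["R"]).T@np.array(m["t"]),proj("wrist",[543.5,48.3,98],m))
```

```text
[5.24796140e+02 3.51400062e-02 2.52788504e+02] [-3.14044788e+00 -2.55795149e-04  1.57080127e+00] 0.1 [524.88355544  81.19547374 373.09300534] [299.90917498 137.56840693]
```

View pics/w1.png

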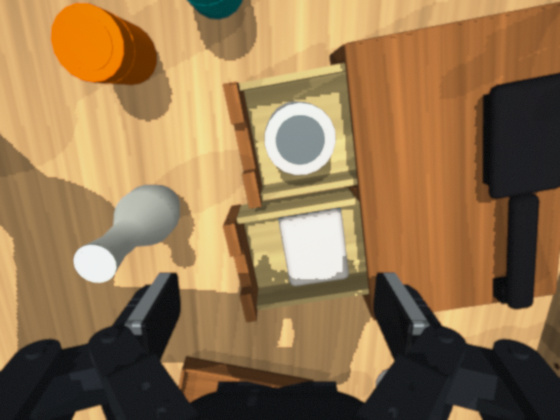

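The wrist view shows the tub lid centred at about (300,138), which matches the predicted (299.9,137.6). The moves were refused by validation, so I'll resend them with all six keys in each row.

>>> carry_out(
  moves=[
    {"dx": 0, "dy": 0, "dz": 0, "ax": 0, "ay": 0, "az": 1},
    {"dx": 0, "dy": 0, "dz": 0, "ax": 0, "ay": 0, "az": 1},
    {"dx": 0, "dy": 0, "dz": 0, "ax": 0, "ay": 0, "az": 1},
    {"dx": 0, "dy": 0, "dz": 0, "ax": 0, "ay": 0, "az": 1},
    {"dx": 0, "dy": 0, "dz": 0, "ax": 0, "ay": 0, "az": 1},
    {"dx": 0, "dy": 0, "dz": 0, "ax": 0, "ay": 0, "az": 1},
    {"dx": 0, "dy": 0, "dz": 0, "ax": 0, "ay": 0, "az": 1},
    {"dx": 0, "dy": 0, "dz": 0, "ax": 0, "ay": 0, "az": 1},
  ],
  hand=-1,
)

```text
t: 0.82
tcp_pos: [524.9, 0.0, 253.0]
eef_rot: [-3.141, 0.0, 0.868]
contact_force: [0.7, 0.8, -0.1]
finger_gap: 85.5
grasp_force: 0.0
```

>>> carry_out(
  moves=[
    {"dx": 0, "dy": 0, "dz": 0, "ax": 0, "ay": 0, "az": 1},
    {"dx": 0, "dy": 0, "dz": 0, "ax": 0, "ay": 0, "az": 1},
    {"dx": 0, "dy": 0, "dz": 0, "ax": 0, "ay": 0, "az": 1},
    {"dx": 0, "dy": 0, "dz": 0, "ax": 0, "ay": 0, "az": 1},
    {"dx": 0, "dy": 0, "dz": 0, "ax": 0, "ay": 0, "az": 1},
    {"dx": 0, "dy": 0, "dz": 0, "ax": 0, "ay": 0, "az": 1},
    {"dx": 0, "dy": 0, "dz": 0, "ax": 0, "ay": 0, "az": 1},
    {"dx": 0, "dy": 0, "dz": 0, "ax": 0, "ay": 0, "az": 1},
    {"dx": 0.5, "dy": -0.9, "dz": 0.8, "ax": 0, "ay": 0, "az": 0},
    {"dx": 0.55, "dy": -0.9, "dz": 0.8, "ax": 0, "ay": 0, "az": 0},
  ],
)

```text
t: 1.65
tcp_pos: [543.5, 48.8, 213.5]
eef_rot: [3.141, -0.002, 0.172]
contact_force: [0.4, 0.1, 0.7]
finger_gap: 85.2
grasp_force: 0.0
```

Run:
```python
from h import *
import json
np.set_printoptions(precision=1,suppress=True)
s=monitor.state();print(s["tcp_pos"],s["eef_rot"])
# initial wrist picture was at the start pose: tool x=world y, cam at (524.9,81.2,373.1)
im=cv2.imread("pics/w1.png");m=json.load(open("w1.json"))
W=lambda u,v,z:ray("wrist",u,v,z,m)[:2]
print("tub",W(300,138,98));print("Lpanel outer",W(226,84,73),W(248,207,73));print("Rpanel outer",W(227,210,73),W(247,321,73))
print("chest fl,fr",W(345,45,85),W(376,318,85)); print("vase rim",W(96,263,150))
```

```text
[543.5  48.8 213.5] [ 3.1 -0.   0.2]
tub [543.6  48. ]
Lpanel outer [482.6  89.3] [498.2 -18.8]
Rpanel outer [478.4 -21.7] [ 493.9 -145.3]
chest fl,fr [577.6 117.4] [ 625.2 -132.5]
vase rim [392.1 -36.7]
```

>>> carry_out(
  moves=[
    {"dx": 0, "dy": 0, "dz": 1, "ax": 0, "ay": 0, "az": 0},
    {"dx": 0, "dy": 0, "dz": 1, "ax": 0, "ay": 0, "az": 0},
    {"dx": 0, "dy": 0, "dz": 1, "ax": 0, "ay": 0, "az": 0},
    {"dx": 0, "dy": 0, "dz": 0.8, "ax": 0, "ay": 0, "az": 0},
    {"dx": 0, "dy": 0, "dz": 0.6, "ax": 0, "ay": 0, "az": 0},
    {"dx": 0, "dy": 0, "dz": 0.5, "ax": 0, "ay": 0, "az": 0},
    {"dx": 0, "dy": 0, "dz": 0.25, "ax": 0, "ay": 0, "az": 0},
    {"dx": 0, "dy": 0, "dz": 0, "ax": 0, "ay": 0, "az": 0},
  ],
)

```text
t: 2.32
tcp_pos: [542.4, 48.9, 83.3]
eef_rot: [-3.141, 0.003, 0.174]
contact_force: [-0.7, 0.0, 0.1]
finger_gap: 85.1
grasp_force: 0.0
```

>>> carry_out(
  moves=[
    {"dx": 0, "dy": 0, "dz": 0, "ax": 0, "ay": 0, "az": 0},
    {"dx": 0, "dy": 0, "dz": 0, "ax": 0, "ay": 0, "az": 0},
    {"dx": 0, "dy": 0, "dz": 0, "ax": 0, "ay": 0, "az": 0},
    {"dx": 0, "dy": 0, "dz": 0, "ax": 0, "ay": 0, "az": 0},
    {"dx": 0, "dy": 0, "dz": 0, "ax": 0, "ay": 0, "az": 0},
    {"dx": 0, "dy": 0, "dz": 0, "ax": 0, "ay": 0, "az": 0},
    {"dx": 0, "dy": 0, "dz": 0, "ax": 0, "ay": 0, "az": 0},
    {"dx": 0, "dy": 0, "dz": 0, "ax": 0, "ay": 0, "az": 0},
    {"dx": 0, "dy": 0, "dz": 0, "ax": 0, "ay": 0, "az": 0},
    {"dx": 0, "dy": 0, "dz": 0, "ax": 0, "ay": 0, "az": 0},
  ],
  hand=1,
)

```text
t: 3.15
tcp_pos: [543.8, 48.8, 85.9]
eef_rot: [3.141, -0.003, 0.175]
contact_force: [0.0, -0.0, 6.6]
finger_gap: 57.0
grasp_force: 63.7
```

>>> carry_out(
  moves=[
    {"dx": 0, "dy": 0, "dz": -0.2, "ax": 0, "ay": 0, "az": 0},
    {"dx": 0, "dy": 0, "dz": -0.4, "ax": 0, "ay": 0, "az": 0},
    {"dx": 0, "dy": 0, "dz": -0.7, "ax": 0, "ay": 0, "az": 0},
    {"dx": 0, "dy": 0, "dz": -0.9, "ax": 0, "ay": 0, "az": 0},
    {"dx": 0, "dy": 0, "dz": -0.9, "ax": 0, "ay": 0, "az": 0},
    {"dx": 0, "dy": 0, "dz": -0.6, "ax": 0, "ay": 0, "az": 0},
    {"dx": 0, "dy": 0, "dz": -0.3, "ax": 0, "ay": 0, "az": 0},
    {"dx": -0.1, "dy": 0.2, "dz": 0, "ax": 0, "ay": 0, "az": 0},
    {"dx": -0.25, "dy": 0.5, "dz": 0, "ax": 0, "ay": 0, "az": 0},
    {"dx": -0.4, "dy": 0.8, "dz": 0, "ax": 0, "ay": 0, "az": 0},
  ],
)

```text
t: 3.98
tcp_pos: [530.5, 9.0, 183.6]
eef_rot: [-3.141, 0.001, 0.176]
contact_force: [0.2, 0.1, -1.7]
finger_gap: 56.7
grasp_force: 63.9
```

>>> carry_out(
  moves=[
    {"dx": -0.45, "dy": 0.9, "dz": 0, "ax": 0, "ay": 0, "az": 0},
    {"dx": -0.45, "dy": 0.9, "dz": 0, "ax": 0, "ay": 0, "az": 0},
    {"dx": -0.45, "dy": 0.9, "dz": 0, "ax": 0, "ay": 0, "az": 0},
    {"dx": -0.45, "dy": 0.9, "dz": 0, "ax": 0, "ay": 0, "az": 0},
    {"dx": -0.45, "dy": 0.9, "dz": 0, "ax": 0, "ay": 0, "az": 0},
    {"dx": -0.45, "dy": 0.9, "dz": 0, "ax": 0, "ay": 0, "az": 0},
    {"dx": -0.45, "dy": 0.9, "dz": 0, "ax": 0, "ay": 0, "az": 0},
    {"dx": -0.45, "dy": 0.9, "dz": 0, "ax": 0, "ay": 0, "az": 0},
    {"dx": -0.45, "dy": 0.9, "dz": 0, "ax": 0, "ay": 0, "az": 0},
    {"dx": -0.45, "dy": 0.9, "dz": 0, "ax": 0, "ay": 0, "az": 0},
  ],
)

```text
t: 4.82
tcp_pos: [458.2, -233.5, 183.5]
eef_rot: [-3.14, 0.001, 0.174]
contact_force: [-0.6, -0.3, -1.0]
finger_gap: 56.5
grasp_force: 63.9
```

>>> carry_out(
  moves=[
    {"dx": -0.45, "dy": 0.9, "dz": 0, "ax": 0, "ay": 0, "az": 0},
    {"dx": -0.45, "dy": 0.9, "dz": 0, "ax": 0, "ay": 0, "az": 0},
    {"dx": -0.3, "dy": 0.6, "dz": 0, "ax": 0, "ay": 0, "az": 0},
    {"dx": -0.3, "dy": 0.3, "dz": 0, "ax": 0, "ay": 0, "az": 0},
    {"dx": 0, "dy": 0.2, "dz": 0, "ax": 0, "ay": 0, "az": 0},
    {"dx": 0, "dy": 0, "dz": 0, "ax": 0, "ay": 0, "az": 0},
    {"dx": 0, "dy": 0, "dz": 0, "ax": 0, "ay": 0, "az": 0},
  ],
)

```text
t: 5.4
tcp_pos: [435.2, -309.6, 184.2]
eef_rot: [-3.141, 0.0, 0.175]
contact_force: [-0.8, -0.9, -1.9]
finger_gap: 56.4
grasp_force: 64.0
```

Run:
```python
from h import *
m=viewer.camera_model("wrist");s=monitor.state()
a=viewer.get_image("wrist");b=viewer.get_image("scene")
import json;json.dump({k:np.array(v).tolist() for k,v in m.items()},open("w2.json","w"))
print(s["tcp_pos"],s["eef_rot"],s["grasp_force"],s["t"])
for p in [(378,-366,22),(406,-245,22),(578,-288,22),(549,-405,22),(519,-358,95)]: print(proj("wrist",p,m).round())
c=np.hstack([a,cv2.resize(b[100:310,100:260],(320,420))]); cv2.imwrite("pics/w2.png",cv2.resize(c,(800,382)))
cv2.imwrite("pics/w2raw.png",a)
```

```text
[ 435.15059512 -309.62654318  184.22739363] [-3.14075263e+00  2.58749128e-04  1.74930297e-01] 63.962109088897705 5.4
[325. 262.]
[198. 212.]
[281.   4.]
[422.  76.]
[381. 107.]
```

View pics/w2.png

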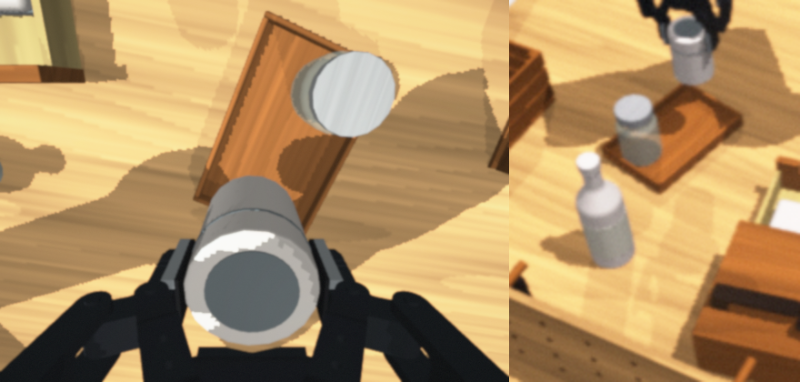

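Run:
```python
from h import *
import json
np.set_printoptions(precision=1,suppress=True)
m=json.load(open("w2.json"));k=509/560
for u,v,z in [(195,198,22),(267,13,22),(353,94,95)]: print(ray("wrist",u/k,v/k,z,m)[:2])
print(proj("wrist",[435,-309.6,184-68+80],m)*k)
```

```text
[ 403.3 -259.6]
[ 573.  -298.3]
[ 522.  -361.7]
[250.3 291.3]
```

>>> carry_out(
  moves=[
    {"dx": 0.17, "dy": 0.42, "dz": 0.4, "ax": 0, "ay": 0, "az": 0},
    {"dx": 0, "dy": 0, "dz": 0.8, "ax": 0, "ay": 0, "az": 0},
    {"dx": 0, "dy": 0, "dz": 0.8, "ax": 0, "ay": 0, "az": 0},
    {"dx": 0, "dy": 0, "dz": 0.8, "ax": 0, "ay": 0, "az": 0},
    {"dx": 0, "dy": 0, "dz": 0.7, "ax": 0, "ay": 0, "az": 0},
    {"dx": 0, "dy": 0, "dz": 0.4, "ax": 0, "ay": 0, "az": 0},
    {"dx": 0, "dy": 0, "dz": 0.3, "ax": 0, "ay": 0, "az": 0},
    {"dx": 0, "dy": 0, "dz": 0.1, "ax": 0, "ay": 0, "az": 0},
    {"dx": 0, "dy": 0, "dz": 0, "ax": 0, "ay": 0, "az": 0},
  ],
)

```text
t: 6.25
tcp_pos: [441.2, -319.8, 77.1]
eef_rot: [3.142, -0.0, 0.175]
contact_force: [-0.3, 0.7, -0.6]
finger_gap: 56.7
grasp_force: 64.0
```

>>> carry_out(
  moves=[
    {"dx": 0, "dy": 0, "dz": 0.06, "ax": 0, "ay": 0, "az": 0},
    {"dx": 0, "dy": 0, "dz": 0.06, "ax": 0, "ay": 0, "az": 0},
    {"dx": 0, "dy": 0, "dz": 0, "ax": 0, "ay": 0, "az": 0},
  ],
)

```text
t: 6.5
tcp_pos: [441.2, -320.1, 74.4]
eef_rot: [3.141, -0.0, 0.175]
contact_force: [0.1, 0.4, -1.3]
finger_gap: 56.6
grasp_force: 64.0
```

>>> carry_out(
  moves=[
    {"dx": 0, "dy": 0, "dz": 0.04, "ax": 0, "ay": 0, "az": 0},
    {"dx": 0, "dy": 0, "dz": 0.04, "ax": 0, "ay": 0, "az": 0},
    {"dx": 0, "dy": 0, "dz": 0, "ax": 0, "ay": 0, "az": 0},
  ],
)

```text
t: 6.75
tcp_pos: [441.1, -320.1, 72.9]
eef_rot: [3.141, -0.0, 0.175]
contact_force: [-2.4, 1.2, 6.2]
finger_gap: 56.6
grasp_force: 64.8
```

>>> carry_out(
  moves=[
    {"dx": 0, "dy": 0, "dz": 0.03, "ax": 0, "ay": 0, "az": 0},
    {"dx": 0, "dy": 0, "dz": 0, "ax": 0, "ay": 0, "az": 0},
    {"dx": 0, "dy": 0, "dz": 0, "ax": 0, "ay": 0, "az": 0},
  ],
)

```text
t: 7.0
tcp_pos: [441.2, -320.2, 72.9]
eef_rot: [3.141, -0.0, 0.175]
contact_force: [-4.4, 3.5, 14.5]
finger_gap: 56.6
grasp_force: 65.6
```

>>> carry_out(
  moves=[
    {"dx": 0, "dy": 0, "dz": 0, "ax": 0, "ay": 0, "az": 0},
    {"dx": 0, "dy": 0, "dz": 0, "ax": 0, "ay": 0, "az": 0},
    {"dx": 0, "dy": 0, "dz": 0, "ax": 0, "ay": 0, "az": 0},
    {"dx": 0, "dy": 0, "dz": 0, "ax": 0, "ay": 0, "az": 0},
    {"dx": 0, "dy": 0, "dz": 0, "ax": 0, "ay": 0, "az": 0},
    {"dx": 0, "dy": 0, "dz": 0, "ax": 0, "ay": 0, "az": 0},
    {"dx": 0, "dy": 0, "dz": 0, "ax": 0, "ay": 0, "az": 0},
    {"dx": 0, "dy": 0, "dz": 0, "ax": 0, "ay": 0, "az": 0},
  ],
  hand=-1,
)

```text
t: 7.67
tcp_pos: [441.0, -319.9, 71.2]
eef_rot: [-3.142, 0.0, 0.175]
contact_force: [-0.2, 0.0, 0.3]
finger_gap: 85.6
grasp_force: 0.0
```

>>> carry_out(
  moves=[
    {"dx": 0, "dy": 0, "dz": -0.2, "ax": 0, "ay": 0, "az": 0},
    {"dx": 0, "dy": 0, "dz": -0.5, "ax": 0, "ay": 0, "az": 0},
    {"dx": 0, "dy": 0, "dz": -0.8, "ax": 0, "ay": 0, "az": 0},
    {"dx": 0, "dy": 0, "dz": -1, "ax": 0, "ay": 0, "az": 0},
    {"dx": 0, "dy": 0, "dz": -1, "ax": 0, "ay": 0, "az": 0},
    {"dx": 0, "dy": 0, "dz": -1, "ax": 0, "ay": 0, "az": 0},
    {"dx": 0, "dy": 0, "dz": -1, "ax": 0, "ay": 0, "az": 0},
    {"dx": 0, "dy": 0, "dz": 0, "ax": 0, "ay": 0, "az": 0},
  ],
)

```text
t: 8.33
tcp_pos: [442.2, -321.1, 214.1]
eef_rot: [3.134, -0.005, 0.175]
contact_force: [1.0, 0.7, 1.2]
finger_gap: 85.2
grasp_force: 0.0
```

Run:
```python
from h import *
m=viewer.camera_model("wrist");s=monitor.state()
a=viewer.get_image("wrist");b=viewer.get_image("scene")
print(s["tcp_pos"],s["finger_gap"],s["t"])
print(proj("wrist",[441,-320,85],m)*.909)
c=np.hstack([a,cv2.resize(b[100:310,100:260],(320,420))]); cv2.imwrite("pics/w3.png",cv2.resize(c,(800,382)))
```

```text
[ 442.19410793 -321.12298666  214.06674259] 85.18129217922798 8.3333
[248.2864546  188.34859157]
```

View pics/w3.png

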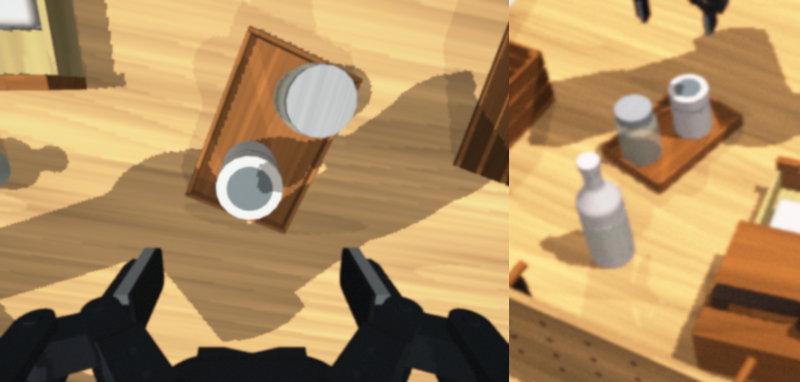

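The tub stands upright in the tray's free half, at (248,188) as predicted. Next I'll close the fingers, go in front of the right drawer and descend there.

>>> carry_out(
  moves=[
    {"dx": 0.1, "dy": -0.4, "dz": 0, "ax": 0, "ay": 0, "az": 0},
    {"dx": 0.2, "dy": -0.8, "dz": 0, "ax": 0, "ay": 0, "az": 0},
    {"dx": 0.25, "dy": -0.95, "dz": 0, "ax": 0, "ay": 0, "az": 0},
    {"dx": 0.25, "dy": -0.95, "dz": 0, "ax": 0, "ay": 0, "az": 0},
    {"dx": 0.25, "dy": -0.95, "dz": 0, "ax": 0, "ay": 0, "az": 0},
    {"dx": 0.25, "dy": -0.95, "dz": 0, "ax": 0, "ay": 0, "az": 0},
    {"dx": 0.25, "dy": -0.95, "dz": 0, "ax": 0, "ay": 0, "az": 0},
    {"dx": 0.25, "dy": -0.95, "dz": 0, "ax": 0, "ay": 0, "az": 0},
    {"dx": 0.25, "dy": -0.95, "dz": 0, "ax": 0, "ay": 0, "az": 0},
    {"dx": 0.25, "dy": -0.75, "dz": 0, "ax": 0, "ay": 0, "az": 0},
  ],
  hand=1,
)

```text
t: 9.27
tcp_pos: [459.4, -95.7, 207.7]
eef_rot: [-3.14, 0.002, 0.175]
contact_force: [-0.0, -0.2, 0.7]
finger_gap: -0.0
grasp_force: 0.0
```

>>> carry_out(
  moves=[
    {"dx": 0, "dy": 0, "dz": 0, "ax": 0, "ay": 0, "az": 0},
    {"dx": 0, "dy": 0, "dz": 0.6, "ax": 0, "ay": 0, "az": 0},
    {"dx": 0, "dy": 0, "dz": 0.9, "ax": 0, "ay": 0, "az": 0},
    {"dx": 0, "dy": 0, "dz": 0.9, "ax": 0, "ay": 0, "az": 0},
    {"dx": 0, "dy": 0, "dz": 0.6, "ax": 0, "ay": 0, "az": 0},
    {"dx": 0, "dy": 0, "dz": 0, "ax": 0, "ay": 0, "az": 0},
  ],
)

```text
t: 9.77
tcp_pos: [458.3, -97.5, 130.4]
eef_rot: [-3.137, 0.006, 0.174]
contact_force: [-0.1, 0.1, -0.9]
finger_gap: 0.3
grasp_force: 0.0
```

Run:
```python
from h import *
m=viewer.camera_model("wrist");s=monitor.state()
a=viewer.get_image("wrist");b=viewer.get_image("side")
print(s["tcp_pos"],s["finger_gap"],s["t"])
import json;json.dump({k:np.array(v).tolist() for k,v in m.items()},open("w4.json","w"))
c=np.hstack([a,cv2.resize(b[100:310,200:420],(440,420))]); cv2.imwrite("pics/w4.png",cv2.resize(c,(800,336)))
cv2.imwrite("pics/w4raw.png",a)
```

```text
[458.34360035 -97.47834485 130.44703276] 0.2681835564786555 9.7667
```

View pics/w4.png

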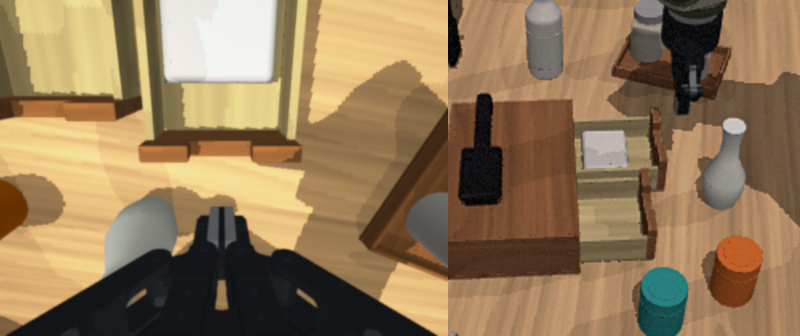

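The fingers are closed and centred on the right panel, about 17 mm clear of it, with the vase to the left. I'll descend and push gently.

>>> carry_out(
  moves=[
    {"dx": 0, "dy": 0.2, "dz": 0.4, "ax": 0, "ay": 0, "az": 0},
    {"dx": 0, "dy": 0, "dz": 0.7, "ax": 0, "ay": 0, "az": 0},
    {"dx": 0, "dy": 0, "dz": 0.7, "ax": 0, "ay": 0, "az": 0},
    {"dx": 0, "dy": 0, "dz": 0.7, "ax": 0, "ay": 0, "az": 0},
    {"dx": 0, "dy": 0, "dz": 0.4, "ax": 0, "ay": 0, "az": 0},
    {"dx": 0, "dy": 0, "dz": 0, "ax": 0, "ay": 0, "az": 0},
    {"dx": 0, "dy": 0, "dz": 0, "ax": 0, "ay": 0, "az": 0},
  ],
)

```text
t: 10.45
tcp_pos: [461.4, -103.4, 61.6]
eef_rot: [3.141, -0.0, 0.175]
contact_force: [0.2, -0.1, 0.7]
finger_gap: -0.4
grasp_force: 0.0
```

>>> carry_out(
  moves=[
    {"dx": 0.15, "dy": 0, "dz": 0, "ax": 0, "ay": 0, "az": 0},
    {"dx": 0.15, "dy": 0, "dz": 0, "ax": 0, "ay": 0, "az": 0},
    {"dx": 0.15, "dy": 0, "dz": 0, "ax": 0, "ay": 0, "az": 0},
    {"dx": 0.15, "dy": 0, "dz": 0, "ax": 0, "ay": 0, "az": 0},
    {"dx": 0.15, "dy": 0, "dz": 0, "ax": 0, "ay": 0, "az": 0},
    {"dx": 0.15, "dy": 0, "dz": 0, "ax": 0, "ay": 0, "az": 0},
    {"dx": 0.15, "dy": 0, "dz": 0, "ax": 0, "ay": 0, "az": 0},
    {"dx": 0.15, "dy": 0, "dz": 0, "ax": 0, "ay": 0, "az": 0},
  ],
)

```text
t: 11.12
tcp_pos: [491.1, -97.8, 61.3]
eef_rot: [-3.142, 0.0, 0.175]
contact_force: [-1.5, -0.6, 0.4]
finger_gap: -0.1
grasp_force: 0.7
```

>>> carry_out(
  moves=[
    {"dx": 0.15, "dy": 0, "dz": 0, "ax": 0, "ay": 0, "az": 0},
    {"dx": 0.15, "dy": 0, "dz": 0, "ax": 0, "ay": 0, "az": 0},
    {"dx": 0.15, "dy": 0, "dz": 0, "ax": 0, "ay": 0, "az": 0},
    {"dx": 0.15, "dy": 0, "dz": 0, "ax": 0, "ay": 0, "az": 0},
    {"dx": 0.15, "dy": 0, "dz": 0, "ax": 0, "ay": 0, "az": 0},
    {"dx": 0.15, "dy": 0, "dz": 0, "ax": 0, "ay": 0, "az": 0},
    {"dx": 0.15, "dy": 0, "dz": 0, "ax": 0, "ay": 0, "az": 0},
    {"dx": 0.15, "dy": 0, "dz": 0, "ax": 0, "ay": 0, "az": 0},
    {"dx": 0.15, "dy": 0, "dz": 0, "ax": 0, "ay": 0, "az": 0},
    {"dx": 0.15, "dy": 0, "dz": 0, "ax": 0, "ay": 0, "az": 0},
  ],
)

```text
t: 11.95
tcp_pos: [528.0, -91.3, 61.3]
eef_rot: [-3.142, -0.0, 0.175]
contact_force: [-1.7, -0.2, 1.7]
finger_gap: 0.2
grasp_force: 0.7
```

>>> carry_out(
  moves=[
    {"dx": 0.15, "dy": 0, "dz": 0, "ax": 0, "ay": 0, "az": 0},
    {"dx": 0.15, "dy": 0, "dz": 0, "ax": 0, "ay": 0, "az": 0},
    {"dx": 0.15, "dy": 0, "dz": 0, "ax": 0, "ay": 0, "az": 0},
    {"dx": 0.15, "dy": 0, "dz": 0, "ax": 0, "ay": 0, "az": 0},
    {"dx": 0.15, "dy": 0, "dz": 0, "ax": 0, "ay": 0, "az": 0},
    {"dx": 0.15, "dy": 0, "dz": 0, "ax": 0, "ay": 0, "az": 0},
    {"dx": 0.15, "dy": 0, "dz": 0, "ax": 0, "ay": 0, "az": 0},
    {"dx": 0.15, "dy": 0, "dz": 0, "ax": 0, "ay": 0, "az": 0},
    {"dx": 0.1, "dy": 0, "dz": 0, "ax": 0, "ay": 0, "az": 0},
    {"dx": 0.08, "dy": 0, "dz": 0, "ax": 0, "ay": 0, "az": 0},
  ],
)

```text
t: 12.78
tcp_pos: [561.9, -85.4, 61.2]
eef_rot: [-3.142, 0.0, 0.175]
contact_force: [-1.2, 0.4, 0.4]
finger_gap: 0.3
grasp_force: 0.6
```

>>> carry_out(
  moves=[
    {"dx": 0.08, "dy": 0, "dz": 0, "ax": 0, "ay": 0, "az": 0},
    {"dx": 0.08, "dy": 0, "dz": 0, "ax": 0, "ay": 0, "az": 0},
    {"dx": 0.08, "dy": 0, "dz": 0, "ax": 0, "ay": 0, "az": 0},
    {"dx": 0.08, "dy": 0, "dz": 0, "ax": 0, "ay": 0, "az": 0},
    {"dx": 0.08, "dy": 0, "dz": 0, "ax": 0, "ay": 0, "az": 0},
    {"dx": 0.08, "dy": 0, "dz": 0, "ax": 0, "ay": 0, "az": 0},
    {"dx": 0.08, "dy": 0, "dz": 0, "ax": 0, "ay": 0, "az": 0},
    {"dx": 0.08, "dy": 0, "dz": 0, "ax": 0, "ay": 0, "az": 0},
    {"dx": 0.06, "dy": 0, "dz": 0, "ax": 0, "ay": 0, "az": 0},
    {"dx": 0.05, "dy": 0, "dz": 0, "ax": 0, "ay": 0, "az": 0},
  ],
)

```text
t: 13.62
tcp_pos: [580.3, -82.1, 61.3]
eef_rot: [3.142, -0.0, 0.175]
contact_force: [-1.2, -0.1, 0.9]
finger_gap: -0.2
grasp_force: 0.6
```

>>> carry_out(
  moves=[
    {"dx": 0.05, "dy": 0, "dz": 0, "ax": 0, "ay": 0, "az": 0},
    {"dx": 0.05, "dy": 0, "dz": 0, "ax": 0, "ay": 0, "az": 0},
    {"dx": 0.05, "dy": 0, "dz": 0, "ax": 0, "ay": 0, "az": 0},
    {"dx": 0.05, "dy": 0, "dz": 0, "ax": 0, "ay": 0, "az": 0},
    {"dx": 0.05, "dy": 0, "dz": 0, "ax": 0, "ay": 0, "az": 0},
    {"dx": 0.05, "dy": 0, "dz": 0, "ax": 0, "ay": 0, "az": 0},
  ],
)

```text
t: 14.12
tcp_pos: [586.4, -81.1, 61.2]
eef_rot: [-3.141, 0.003, 0.175]
contact_force: [-11.0, -2.9, 5.2]
finger_gap: -0.2
grasp_force: 5.2
```

>>> carry_out(
  moves=[
    {"dx": 0.05, "dy": 0, "dz": 0, "ax": 0, "ay": 0, "az": 0},
    {"dx": 0.05, "dy": 0, "dz": 0, "ax": 0, "ay": 0, "az": 0},
    {"dx": 0.05, "dy": 0, "dz": 0, "ax": 0, "ay": 0, "az": 0},
    {"dx": 0.05, "dy": 0, "dz": 0, "ax": 0, "ay": 0, "az": 0},
  ],
)

```text
t: 14.45
tcp_pos: [592.0, -80.1, 61.3]
eef_rot: [-3.141, 0.001, 0.175]
contact_force: [-5.2, -0.3, 1.9]
finger_gap: 0.5
grasp_force: 2.6
```

>>> carry_out(
  moves=[
    {"dx": 0.04, "dy": 0, "dz": 0, "ax": 0, "ay": 0, "az": 0},
    {"dx": 0.04, "dy": 0, "dz": 0, "ax": 0, "ay": 0, "az": 0},
    {"dx": 0.04, "dy": 0, "dz": 0, "ax": 0, "ay": 0, "az": 0},
  ],
)

```text
t: 14.7
tcp_pos: [595.5, -79.5, 61.2]
eef_rot: [-3.142, -0.0, 0.175]
contact_force: [-1.1, -0.6, 0.5]
finger_gap: 0.4
grasp_force: 0.9
```

>>> carry_out(
  moves=[
    {"dx": 0.04, "dy": 0, "dz": 0, "ax": 0, "ay": 0, "az": 0},
    {"dx": 0.04, "dy": 0, "dz": 0, "ax": 0, "ay": 0, "az": 0},
  ],
)

```text
t: 14.87
tcp_pos: [597.6, -79.1, 61.3]
eef_rot: [3.142, -0.0, 0.175]
contact_force: [-1.2, -0.5, -0.8]
finger_gap: 0.3
grasp_force: 0.3
```

>>> carry_out(
  moves=[
    {"dx": 0.04, "dy": 0, "dz": 0, "ax": 0, "ay": 0, "az": 0},
    {"dx": 0.04, "dy": 0, "dz": 0, "ax": 0, "ay": 0, "az": 0},
  ],
)

```text
t: 15.03
tcp_pos: [598.2, -79.0, 61.2]
eef_rot: [-3.141, 0.004, 0.175]
contact_force: [-17.4, -3.0, 8.7]
finger_gap: -0.0
grasp_force: 0.0
```

>>> carry_out(
  moves=[
    {"dx": -0.2, "dy": 0, "dz": 0, "ax": 0, "ay": 0, "az": 0},
    {"dx": -0.5, "dy": 0, "dz": 0, "ax": 0, "ay": 0, "az": 0},
    {"dx": -0.6, "dy": 0, "dz": 0, "ax": 0, "ay": 0, "az": 0},
    {"dx": -0.4, "dy": 0, "dz": -0.5, "ax": 0, "ay": 0, "az": 0},
    {"dx": -0.4, "dy": 0, "dz": -0.8, "ax": 0, "ay": 0, "az": 0},
    {"dx": -0.4, "dy": 0, "dz": -0.9, "ax": 0, "ay": 0, "az": 0},
    {"dx": -0.4, "dy": 0, "dz": -0.9, "ax": 0, "ay": 0, "az": 0},
    {"dx": -0.4, "dy": -0.3, "dz": -0.5, "ax": 0, "ay": 0, "az": 0},
    {"dx": -0.4, "dy": -0.6, "dz": 0, "ax": 0, "ay": 0, "az": 0},
    {"dx": -0.4, "dy": -0.8, "dz": 0, "ax": 0, "ay": 0, "az": 0},
  ],
)

```text
t: 15.87
tcp_pos: [491.2, -55.3, 152.4]
eef_rot: [3.14, -0.003, 0.173]
contact_force: [-0.3, -0.2, -0.9]
finger_gap: -0.1
grasp_force: 0.0
```

>>> carry_out(
  moves=[
    {"dx": -0.4, "dy": -0.8, "dz": 0, "ax": 0, "ay": 0, "az": 0},
    {"dx": 0, "dy": -0.8, "dz": 0, "ax": 0, "ay": 0, "az": 0},
    {"dx": 0, "dy": -0.8, "dz": 0, "ax": 0, "ay": 0, "az": 0},
    {"dx": 0, "dy": -0.8, "dz": 0, "ax": 0, "ay": 0, "az": 0},
    {"dx": 0, "dy": -0.6, "dz": 0, "ax": 0, "ay": 0, "az": 0},
    {"dx": 0, "dy": 0, "dz": 0, "ax": 0, "ay": 0, "az": 0},
  ],
)

```text
t: 16.37
tcp_pos: [464.4, 39.0, 151.6]
eef_rot: [-3.141, -0.001, 0.177]
contact_force: [-0.8, -0.3, -0.1]
finger_gap: 0.3
grasp_force: 0.0
```

Run:
```python
from h import *
m=viewer.camera_model("wrist");s=monitor.state()
a=viewer.get_image("wrist");b=viewer.get_image("side")
r=s["tcp_pos"][:2]-np.array([600.4,-6.7]);print(s["tcp_pos"],s["eef_rot"],s["t"],r@[.9845,.1754],r@[-.1754,.9845])
c=np.hstack([a,cv2.resize(b[100:310,200:420],(440,420))]); cv2.imwrite("pics/w5.png",cv2.resize(c,(800,336)))
```

```text
[464.4041642   39.03722645 151.55061595] [-3.14137648e+00 -1.27262277e-03  1.76830026e-01] 16.3667 -125.86559082878881 68.88196904438102
```

View pics/w5.png

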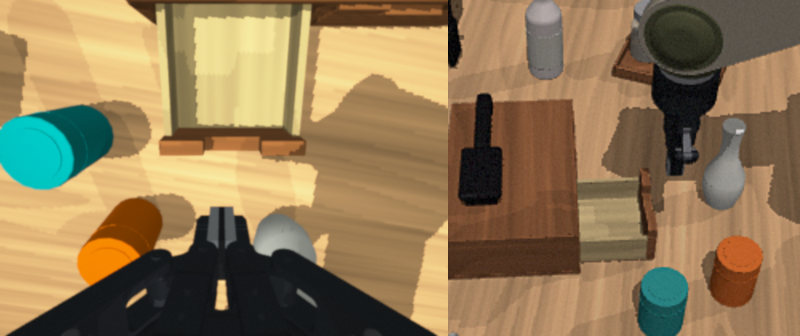

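The right drawer's front is flush with the chest now. The left panel lies straight ahead of the closed fingers, and nothing else is in the way. Left drawer next.

>>> carry_out(
  moves=[
    {"dx": 0, "dy": 0, "dz": 0.4, "ax": 0, "ay": 0, "az": 0},
    {"dx": 0, "dy": 0, "dz": 0.7, "ax": 0, "ay": 0, "az": 0},
    {"dx": 0, "dy": 0, "dz": 0.8, "ax": 0, "ay": 0, "az": 0},
    {"dx": 0, "dy": 0, "dz": 0.8, "ax": 0, "ay": 0, "az": 0},
    {"dx": 0, "dy": 0, "dz": 0.6, "ax": 0, "ay": 0, "az": 0},
    {"dx": 0, "dy": 0, "dz": 0.3, "ax": 0, "ay": 0, "az": 0},
    {"dx": 0, "dy": 0, "dz": 0, "ax": 0, "ay": 0, "az": 0},
    {"dx": 0, "dy": 0, "dz": 0, "ax": 0, "ay": 0, "az": 0},
  ],
)

```text
t: 17.13
tcp_pos: [465.1, 36.6, 61.7]
eef_rot: [3.141, -0.001, 0.174]
contact_force: [-0.3, -0.1, 0.3]
finger_gap: -0.2
grasp_force: 0.0
```

>>> carry_out(
  moves=[
    {"dx": 0.1, "dy": 0, "dz": 0, "ax": 0, "ay": 0, "az": 0},
    {"dx": 0.1, "dy": 0, "dz": 0, "ax": 0, "ay": 0, "az": 0},
    {"dx": 0.1, "dy": 0, "dz": 0, "ax": 0, "ay": 0, "az": 0},
    {"dx": 0.1, "dy": 0, "dz": 0, "ax": 0, "ay": 0, "az": 0},
    {"dx": 0.1, "dy": 0, "dz": 0, "ax": 0, "ay": 0, "az": 0},
    {"dx": 0.15, "dy": 0, "dz": 0, "ax": 0, "ay": 0, "az": 0},
    {"dx": 0.15, "dy": 0, "dz": 0, "ax": 0, "ay": 0, "az": 0},
    {"dx": 0.15, "dy": 0, "dz": 0, "ax": 0, "ay": 0, "az": 0},
    {"dx": 0.15, "dy": 0, "dz": 0, "ax": 0, "ay": 0, "az": 0},
    {"dx": 0.15, "dy": 0, "dz": 0, "ax": 0, "ay": 0, "az": 0},
  ],
)

```text
t: 17.97
tcp_pos: [495.8, 42.6, 61.3]
eef_rot: [-3.142, 0.0, 0.175]
contact_force: [-1.7, -0.7, 1.5]
finger_gap: -0.3
grasp_force: 0.7
```

>>> carry_out(
  moves=[
    {"dx": 0.15, "dy": 0, "dz": 0, "ax": 0, "ay": 0, "az": 0},
    {"dx": 0.15, "dy": 0, "dz": 0, "ax": 0, "ay": 0, "az": 0},
    {"dx": 0.15, "dy": 0, "dz": 0, "ax": 0, "ay": 0, "az": 0},
    {"dx": 0.15, "dy": 0, "dz": 0, "ax": 0, "ay": 0, "az": 0},
    {"dx": 0.15, "dy": 0, "dz": 0, "ax": 0, "ay": 0, "az": 0},
    {"dx": 0.15, "dy": 0, "dz": 0, "ax": 0, "ay": 0, "az": 0},
    {"dx": 0.15, "dy": 0, "dz": 0, "ax": 0, "ay": 0, "az": 0},
    {"dx": 0.1, "dy": 0, "dz": 0, "ax": 0, "ay": 0, "az": 0},
    {"dx": 0.1, "dy": 0, "dz": 0, "ax": 0, "ay": 0, "az": 0},
  ],
)

```text
t: 18.72
tcp_pos: [526.5, 48.0, 61.3]
eef_rot: [-3.142, 0.0, 0.175]
contact_force: [-2.0, 0.7, 0.9]
finger_gap: 0.2
grasp_force: 0.7
```

Run:
```python
from h import *
s=monitor.state()
r=s["tcp_pos"][:2]-np.array([600.4,-6.7]);print(s["tcp_pos"],s["eef_rot"],s["t"],r@[.9845,.1754],r@[-.1754,.9845])
```

```text
[526.48024323  47.98310929  61.27200922] [-3.14157304e+00  7.37347490e-06  1.74571634e-01] 18.7167 -63.18258316967644 66.8010464332637
```

>>> carry_out(
  moves=[
    {"dx": 0.1, "dy": 0, "dz": 0, "ax": 0, "ay": 0, "az": 0},
    {"dx": 0.1, "dy": 0, "dz": 0, "ax": 0, "ay": 0, "az": 0},
    {"dx": 0.1, "dy": 0, "dz": 0, "ax": 0, "ay": 0, "az": 0},
    {"dx": 0.1, "dy": 0, "dz": 0, "ax": 0, "ay": 0, "az": 0},
    {"dx": 0.1, "dy": 0, "dz": 0, "ax": 0, "ay": 0, "az": 0},
    {"dx": 0.1, "dy": 0, "dz": 0, "ax": 0, "ay": 0, "az": 0},
    {"dx": 0.1, "dy": 0, "dz": 0, "ax": 0, "ay": 0, "az": 0},
    {"dx": 0.08, "dy": 0, "dz": 0, "ax": 0, "ay": 0, "az": 0},
    {"dx": 0.08, "dy": 0, "dz": 0, "ax": 0, "ay": 0, "az": 0},
    {"dx": 0.06, "dy": 0, "dz": 0, "ax": 0, "ay": 0, "az": 0},
  ],
)

```text
t: 19.55
tcp_pos: [549.1, 52.0, 61.3]
eef_rot: [-3.142, -0.0, 0.175]
contact_force: [-1.9, 0.5, -0.0]
finger_gap: 0.1
grasp_force: 0.6
```

>>> carry_out(
  moves=[
    {"dx": 0.05, "dy": 0, "dz": 0, "ax": 0, "ay": 0, "az": 0},
    {"dx": 0.05, "dy": 0, "dz": 0, "ax": 0, "ay": 0, "az": 0},
    {"dx": 0.05, "dy": 0, "dz": 0, "ax": 0, "ay": 0, "az": 0},
    {"dx": 0.05, "dy": 0, "dz": 0, "ax": 0, "ay": 0, "az": 0},
    {"dx": 0.05, "dy": 0, "dz": 0, "ax": 0, "ay": 0, "az": 0},
    {"dx": 0.05, "dy": 0, "dz": 0, "ax": 0, "ay": 0, "az": 0},
    {"dx": 0.05, "dy": 0, "dz": 0, "ax": 0, "ay": 0, "az": 0},
    {"dx": 0.05, "dy": 0, "dz": 0, "ax": 0, "ay": 0, "az": 0},
  ],
)

```text
t: 20.22
tcp_pos: [558.8, 53.7, 61.3]
eef_rot: [-3.142, 0.0, 0.175]
contact_force: [-0.9, 0.4, -0.9]
finger_gap: 0.0
grasp_force: 0.6
```

>>> carry_out(
  moves=[
    {"dx": 0.05, "dy": 0, "dz": 0, "ax": 0, "ay": 0, "az": 0},
    {"dx": 0.05, "dy": 0, "dz": 0, "ax": 0, "ay": 0, "az": 0},
    {"dx": 0.05, "dy": 0, "dz": 0, "ax": 0, "ay": 0, "az": 0},
  ],
)

```text
t: 20.47
tcp_pos: [561.3, 54.2, 61.2]
eef_rot: [-3.141, 0.004, 0.175]
contact_force: [-11.1, -2.1, 7.0]
finger_gap: -0.0
grasp_force: 5.7
```

Run:
```python
from h import *
s=monitor.state()
r=s["tcp_pos"][:2]-np.array([600.4,-6.7]);print(s["tcp_pos"],s["t"],r@[.9845,.1754],r@[-.1754,.9845])
```

```text
[561.29010678  54.16063807  61.20716117] 20.4667 -27.828733961071947 66.77717344849403
```

>>> carry_out(
  moves=[
    {"dx": 0.05, "dy": 0, "dz": 0, "ax": 0, "ay": 0, "az": 0},
    {"dx": 0.05, "dy": 0, "dz": 0, "ax": 0, "ay": 0, "az": 0},
    {"dx": 0.05, "dy": 0, "dz": 0, "ax": 0, "ay": 0, "az": 0},
    {"dx": 0.05, "dy": 0, "dz": 0, "ax": 0, "ay": 0, "az": 0},
    {"dx": 0.04, "dy": 0, "dz": 0, "ax": 0, "ay": 0, "az": 0},
    {"dx": 0.04, "dy": 0, "dz": 0, "ax": 0, "ay": 0, "az": 0},
  ],
)

```text
t: 20.97
tcp_pos: [568.6, 55.4, 61.2]
eef_rot: [-3.141, 0.002, 0.175]
contact_force: [-5.9, -1.5, 3.4]
finger_gap: 0.1
grasp_force: 3.1
```

>>> carry_out(
  moves=[
    {"dx": 0.04, "dy": 0, "dz": 0, "ax": 0, "ay": 0, "az": 0},
    {"dx": 0.04, "dy": 0, "dz": 0, "ax": 0, "ay": 0, "az": 0},
  ],
)

```text
t: 21.13
tcp_pos: [570.8, 55.8, 61.3]
eef_rot: [-3.141, 0.002, 0.175]
contact_force: [-4.1, -1.2, 3.1]
finger_gap: 0.3
grasp_force: 2.4
```

>>> carry_out(
  moves=[
    {"dx": 0.04, "dy": 0, "dz": 0, "ax": 0, "ay": 0, "az": 0},
    {"dx": 0.04, "dy": 0, "dz": 0, "ax": 0, "ay": 0, "az": 0},
  ],
)

```text
t: 21.3
tcp_pos: [573.1, 56.2, 61.3]
eef_rot: [-3.142, 0.001, 0.175]
contact_force: [-3.8, 0.1, 1.1]
finger_gap: 0.0
grasp_force: 1.7
```

>>> carry_out(
  moves=[
    {"dx": 0.04, "dy": 0, "dz": 0, "ax": 0, "ay": 0, "az": 0},
    {"dx": 0.04, "dy": 0, "dz": 0, "ax": 0, "ay": 0, "az": 0},
  ],
)

```text
t: 21.47
tcp_pos: [574.3, 56.4, 61.1]
eef_rot: [-3.141, 0.003, 0.175]
contact_force: [-14.1, -3.2, 6.3]
finger_gap: -0.1
grasp_force: 0.0
```

The pad load went to zero at the same spot as on the right drawer, so the catch should have taken the drawer. I'll back off, rise and check.

>>> carry_out(
  moves=[
    {"dx": -0.2, "dy": 0, "dz": 0, "ax": 0, "ay": 0, "az": 0},
    {"dx": -0.5, "dy": 0, "dz": 0, "ax": 0, "ay": 0, "az": 0},
    {"dx": -0.6, "dy": 0, "dz": 0, "ax": 0, "ay": 0, "az": 0},
    {"dx": -0.5, "dy": 0, "dz": -0.5, "ax": 0, "ay": 0, "az": 0},
    {"dx": -0.5, "dy": 0, "dz": -0.8, "ax": 0, "ay": 0, "az": 0},
    {"dx": -0.4, "dy": 0, "dz": -1, "ax": 0, "ay": 0, "az": 0},
    {"dx": -0.2, "dy": 0, "dz": -1, "ax": 0, "ay": 0, "az": 0},
    {"dx": 0, "dy": 0, "dz": -1, "ax": 0, "ay": 0, "az": 0},
    {"dx": 0, "dy": 0, "dz": -1, "ax": 0, "ay": 0, "az": 0},
    {"dx": 0, "dy": 0, "dz": -1, "ax": 0, "ay": 0, "az": 0},
  ],
)

```text
t: 22.3
tcp_pos: [504.1, 43.9, 220.5]
eef_rot: [3.141, -0.002, 0.174]
contact_force: [0.5, 0.1, 0.2]
finger_gap: 0.1
grasp_force: 0.0
```

>>> carry_out(
  moves=[
    {"dx": 0, "dy": 0.6, "dz": -1, "ax": 0, "ay": 0, "az": 0},
    {"dx": 0, "dy": 0.8, "dz": -0.6, "ax": 0, "ay": 0, "az": 0},
    {"dx": 0, "dy": 0.8, "dz": 0, "ax": 0, "ay": 0, "az": 0},
    {"dx": 0, "dy": 0.6, "dz": 0, "ax": 0, "ay": 0, "az": 0},
    {"dx": 0, "dy": 0, "dz": 0, "ax": 0, "ay": 0, "az": 0},
    {"dx": 0, "dy": 0, "dz": 0, "ax": 0, "ay": 0, "az": 0},
  ],
)

```text
t: 22.8
tcp_pos: [516.2, -25.3, 258.8]
eef_rot: [3.141, -0.001, 0.173]
contact_force: [0.3, -0.3, 0.5]
finger_gap: -0.3
grasp_force: 0.0
```

Run:
```python
from h import *
s=monitor.state();print(s["tcp_pos"],s["t"])
a=viewer.get_image("wrist");b=viewer.get_image("side");d=viewer.get_image("scene")
A=cv2.resize(a,(400,300));B=cv2.resize(b[100:310,180:460],(400,300));D=d[110:320,100:380]
cv2.imwrite("pics/w6.png",np.vstack([np.hstack([A,B]),np.hstack([cv2.resize(D,(400,300)),cv2.resize(a[0:210,120:400],(400,300))])]))
```

```text
[516.18433422 -25.27163919 258.84908475] 22.8
```

View pics/w6.png

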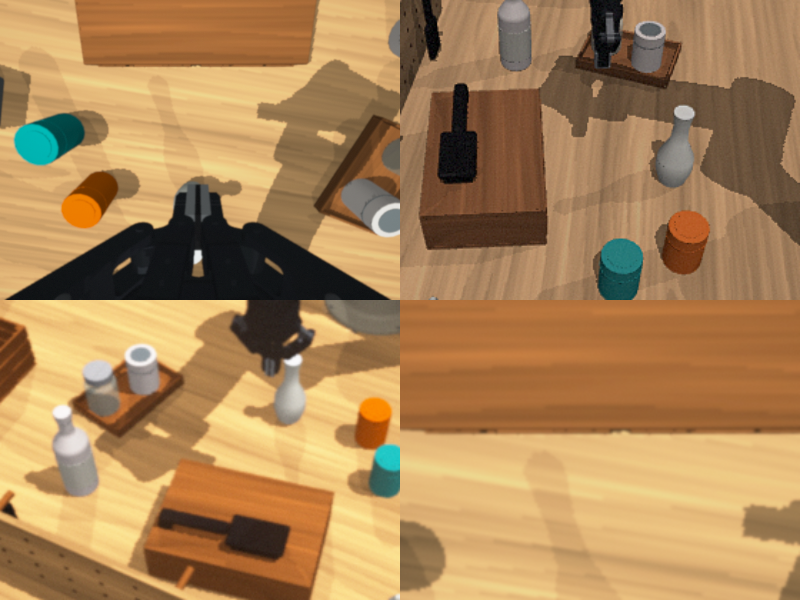

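Both drawers are flush along the chest's front edge. The tub stands upright in the tray beside the jar, and everything else is where it was. Handing in.

```bash
python3 -c "
from plant import finish_job
print(finish_job())"
```

```text
the job is handed in; nothing more can be done
None
```

The swab tub stands upright in the tray beside the jar, both drawers are pushed gently home past their catches, and the job was handed in at about 23 s of the 58 s allowed.

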